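# Put the play-corner puzzle back in its tray

### The job

Put the children's wooden puzzle away: pack all three of its knobbed pieces into the shallow wooden tray, turning them so that they fit together side by side and each lies flat on the tray's floor, then let go. Do not push the jars and the espresso cup about.

Things in the scene. Friction and masses are not known exactly. Their poses are not given: they have to be found in the camera images.
- tray_floor (a point): Centre of the floor (upper face) of the shallow grey-painted wooden tray, which cannot move. x along its long side, y along its short side, z up. Inside 170 (x) by 128 (y) mm; floor 8 mm above the worktop; walls 8 mm thick, 10 mm above the tray floor. The three pieces, flat and right side up as they start, just fill it, with 3 to 5 mm gaps between and around them.
- piece_l_knob (a point): L-shaped dark wooden puzzle piece of four 42 mm squares, 121 by 79 mm over all, 0.12 kg. Point on its knob axis, 38 mm above the underside. Board 14 mm thick; round upright knob 24 mm across (lowest 3 mm: 30), top 54 mm above the underside. z up; starts flat on the worktop, any yaw. Outline, mm in this frame: bar x -64.7..56.3, y -22.7..14.3; foot x 19.3..56.3, y -22.7..56.3.
- piece_v_knob (a point): Small corner-shaped dark wooden puzzle piece with equal legs (three 42 mm squares), 79 by 79 mm over all, 0.09 kg. Point on its knob axis, 38 mm above the underside. Board 14 mm thick; round upright knob 24 mm across (lowest 3 mm: 30), top 54 mm above the underside. z up; starts flat on the worktop, any yaw. Outline, mm in this frame: legs x -29..50, y -29..8 and x -29..8, y -29..50.
- piece_p_knob (a point): P-shaped dark wooden puzzle piece (five 42 mm squares: a square block with one square more beside it), 121 by 79 mm over all, 0.14 kg. Point on its knob axis, 38 mm above the underside. Board 14 mm thick; round upright knob 24 mm across (lowest 3 mm: 30), top 54 mm above the underside. z up; starts flat on the worktop, any yaw. Outline, mm in this frame: block x -47.9..31.1, y -35.3..43.7; bar x -47.9..73.1, y -35.3..1.7.
- sugar_jar: Bystander: glass sugar jar with a grey lid, 59 mm across, 95 mm high, standing behind the work; origin at the centre of its underside.
- cinnamon_jar: Bystander: spice jar with a red cap, 44 mm across, 105 mm high, standing behind the work; origin at the centre of its underside.
- espresso_cup: Bystander: grey-green espresso cup, 63 by 88 mm with its handle, 49 mm high, standing at the right of the work; origin at the centre of its underside.
Not all that is in view belongs to the job. What is shaped like the part that bears piece_v_knob but yellow is not meant.

How it is judged (in metres and radians):
At the end, for the whole second after the job is handed in: All three pieces lie inside the tray flat on its floor: each knob point 38 mm (within 3.5 mm) above the tray's floor, less than 0.05 rad from upright, and within the tray's inside (75 mm along and 55 mm across from its centre) (x of piece_l_knob in the frame of tray_floor between -0.075 and 0.075 m and y of piece_l_knob in the frame of tray_floor between -0.055 and 0.055 m and z of piece_l_knob in the frame of tray_floor between 0.0345 and 0.0415 m and angle between each of piece_l_knob, piece_v_knob, piece_p_knob's own z axis and vertical below 0.05 rad and x of piece_v_knob in the frame of tray_floor between -0.075 and 0.075 m and y of piece_v_knob in the frame of tray_floor between -0.055 and 0.055 m and z of piece_v_knob in the frame of tray_floor between 0.0345 and 0.0415 m and x of piece_p_knob in the frame of tray_floor between -0.075 and 0.075 m and y of piece_p_knob in the frame of tray_floor between -0.055 and 0.055 m and z of piece_p_knob in the frame of tray_floor between 0.0345 and 0.0415 m); the robot touches nothing.
It fails at once if the sugar jar is moved by more than 30 mm (distance of sugar_jar from where it was at the start of the episode above 0.03 m).
It fails at once if the cinnamon jar is moved by more than 30 mm (distance of cinnamon_jar from where it was at the start of the episode above 0.03 m).
It fails at once if the espresso cup is moved by more than 30 mm (distance of espresso_cup from where it was at the start of the episode above 0.03 m).
It also fails if it takes over 61 s, if anything falls off the work surface, if the arm or the gripper's body presses on something with over 40 N, if the wrist force passes 120 N, or if a joint passes its speed limit or range.

### The arm

A 6-joint arm with a two-finger parallel gripper is mounted at the origin on a cart in front of the work surface, level with it; the furniture and walls round the work are solid. World frame = base frame: x ahead of the robot, y to its left, z up, the work surface at z = 0. Lengths are in mm, angles in rad, forces in N, time in s.
With the tool pointing down it reaches from about 350 to 875 mm from the base axis. Payload 4.2 kg.
Tool frame: the origin (TCP) lies midway between the tips of the shut fingers; the grasp point (between the pads) lies 19 mm behind it (arm.tcp_to_grasp is the distance from the TCP to the grasp point, in mm); z points along the fingers, y is the line along which they close (so a half turn about z gives the same grasp; the last joint's range is limited). The gripper opens to 85 mm and grips with 20 to 120 N. Pads are 22 mm wide; open, the fingers measure 114 mm over their backs; the gripper's body (76 mm by 85 mm) begins 54 mm behind the grasp point. The pads swing forward as they close: fully open they stand 13 mm farther back than shut.
Start: joints at [1.439, 0.385, 0.008, 0, -1.194, -0.259], TCP at [238.047, 577.869, 231.312] pointing down, gripper open.
Joint ranges: [-3.14, 3.14], [-1.21, 2.06], [-1.07, 1.41], [-3.16, 2.05], [-2.99, -0.16], [-3.1, 3.1]. Speed limits (rad/s): [2.79, 2.79, 3.14, 3.14, 3.14, 3.14].

### API

Orientations are given as a unit quaternion [x, y, z, w].
In Python, from bench import arm gives the robot as it stands.
- The arm moves only by the tool arm_command, never from a script. Its argument "rows" is a list of rows, each a list of 2 entries, a list of its own where there are three numbers: the shift along the tool's x, y, z as a fraction of full scale, then the turn, a rotation vector about the tool's x, y, z as a fraction of full scale. In form: [[[x, y, z], [wx, wy, wz]], ...]. A call has 1 to 5 rows; each row is the pose to reach, as a shift and turn from the pose commanded when the call began, along the tool's axes at that moment, turning the shorter way round; what a row does not reach only later rows make up. Full scale, the value 1, is 0.25 m for a shift and 180 degrees for a turn. A row lasts 1/10 s, in which the tool goes at most 50 mm and 8.59 degrees, less where a joint would pass 70% of its speed; a pose out of reach is approached as far as the arm can. A call with a number of a shift or a turn outside -1 to 1 is refused whole. A call with a gripper value outside its range is refused whole. "grip" is the opening, from 0 (shut) to 1 (fully open), set as the call begins (left out, the last holds). The fingers move at their own pace and stop on an object; the grip force is fixed at half the most. Time passes only in rows, so rows that repeat a pose let the fingers close. It gives the time, the measured TCP pose, the force, the opening and the grip force at its end, in the units of the state.
- arm.read_state(): the state, without advancing time (a new reading comes with each control period).
- arm.get_image(name): name is "scene" or "side" or "wrist"; returns (picture, depth): 384x512x3 uint8, blue, green, red; 384x512 float32, mm along the optical axis (not along the pixel's ray), 0 where there is no reading.
- arm.camera_info(name): a dict with "fx", "fy", "cx", "cy" (pixels), "extrinsics" (4x4, takes a point from camera to world coordinates). Camera axes: x right, y down, z forward; pixel columns grow to the right and rows downward; lengths in mm; the calibration is good to about 2 mm. A picture is of the moment at which its call begins: read the wrist's pose just before it. camera_info takes no time and is no camera call; for the wrist camera it gives the pose at the moment of the call.
- arm.job_done(): hands the job in; it is judged then, once.
Trained networks look in the newest picture that a camera, given by its name, has taken for a name from the list of things; names that differ only in an ending like _2 or _b are one class to them, and where a whole thing is asked for, a point or a joint stands for the part that bears it (a point fixed in the world has none). Each returns a list of dicts, best first, with "score" (0 to 1); they miss things now and then, are a little off and sometimes report something else, mostly with a low value. They report only what shows in the picture. A call takes as long as a camera call. They do not tell look-alikes from the thing itself.
- arm.spot_in(camera, query): "position" ([column, row] in pixels, amid what is visible of it).
The state is a dict: "clock": time; "joints": joint angles; "joint_vel": joint speeds; "joint_efforts": joint torques, N m; "position": TCP position; "ee_rot": TCP orientation; "contact_force": force on the tool from outside, world axes, zero at the start; "wrist_torque": the same for the moment, N m; "gripper_width": finger opening in mm; "grasp_force": force on a finger pad.
Only numpy, scipy, OpenCV 4.12 (cv2) and the standard library are available. Lean on these libraries where they do the work, as an engineer would, in place of code of your own. Each camera call takes 0.05 s, during which the arm holds its last target. There are 200 camera calls.

## Working session

There is one attempt and no reset: what is moved stays moved. The work goes in short steps, Python scripts to look and compute and a tool call to move; the robot and the scene stay as the last step left them, time stands still between calls to the robot, and variables do not carry over. Pictures are saved under pics/ and viewed, at most 10 in all, crops included, and the job is handed in when it is done.

Besides the shell and the picture viewer there is one more tool, called after "Call:" as name(argument=value, ...) on one line, values as JSON. arm_command: Moves the arm, as the interface text tells. Shift numbers are shares of 0.25 m and turn numbers shares of 180 degrees, none past 1 either way. Its arguments: {"type":"object","properties":{"rows":{"type":"array","items":{"type":"array"}},"grip":{"type":"number"}},"required":["rows"]}

```bash
ls; mkdir -p pics; cat > look.py <<'E'
from bench import arm
import numpy as np, cv2
E
python3 - <<'E'
from look import *
for c in ["scene","side"]:
    im,d=arm.get_image(c); cv2.imwrite(f"pics/{c}0.png",im); np.save(f"{c}0.npy",d)
    i=arm.camera_info(c); print(c,i['fx'],i['cx'],i['cy'],np.round(i['extrinsics'],3).tolist())
    for q in ["tray_floor","piece_l_knob","piece_v_knob","piece_p_knob","sugar_jar","cinnamon_jar","espresso_cup"]:
        try: print(q,[(np.round(r['position']).tolist(),round(r['score'],2)) for r in arm.spot_in(c,q)][:4])
        except Exception as e: print(q,e)
print(arm.read_state())
E
```

```text
pics
scene 489.88002388093264 262.4935996286342 192.8935411903362 [[0.758, -0.435, 0.486, -207.332], [-0.652, -0.522, 0.55, -899.573], [0.015, -0.734, -0.679, 1138.548], [0.0, 0.0, 0.0, 1.0]]
tray_floor [([247.0, 197.0], 0.9)]
piece_l_knob [([167.0, 160.0], 0.91)]
piece_v_knob [([201.0, 181.0], 0.88), ([216.0, 152.0], 0.49), ([346.0, 279.0], 0.18)]
piece_p_knob [([284.0, 252.0], 0.72)]
sugar_jar [([310.0, 194.0], 0.61)]
cinnamon_jar [([286.0, 250.0], 0.6)]
espresso_cup [([342.0, 277.0], 0.81)]
side 449.23235021721433 255.08240825777287 188.1357153720573 [[0.364, -0.565, 0.74, -585.966], [-0.931, -0.213, 0.295, -490.328], [-0.009, -0.797, -0.604, 1000.203], [0.0, 0.0, 0.0, 1.0]]
tray_floor [([242.0, 202.0], 0.56)]
piece_l_knob [([142.0, 197.0], 0.77)]
piece_v_knob [([185.0, 176.0], 0.6), ([191.0, 201.0], 0.59)]
piece_p_knob [([302.0, 222.0], 0.62)]
sugar_jar [([298.0, 177.0], 0.9)]
cinnamon_jar [([277.0, 172.0], 0.57)]
espresso_cup [([364.0, 226.0], 0.9), ([298.0, 225.0], 0.19)]
{'clock': 0.8, 'joints': array([ 1.43864421e+00,  3.84669335e-01,  7.94637651e-03,  6.91347760e-06,
       -1.19401336e+00, -2.58588106e-01]), 'joint_vel': array([-1.11940899e-03, -9.07288528e-04, -9.15008840e-06, -5.62423751e-04,
        8.24456980e-04, -1.03956550e-04]), 'joint_efforts': array([ 1.98448774e-04, -3.92031062e+01,  1.88605803e+01,  4.19034272e+00,
       -3.08206427e-04, -9.30866776e-06]), 'position': array([238.02525738, 577.8946691 , 231.34982159]), 'ee_rot': array([ 9.80976133e-01, -1.94128371e-01,  1.31218444e-06, -3.01496991e-05]), 'contact_force': array([-0.29517002,  0.07085882,  0.32173738]), 'wrist_torque': array([ 0.01126441, -0.00677745,  0.01169751]), 'grasp_force': 0.0, 'gripper_width': 85.37322379355012}
```

View pics/scene0.png

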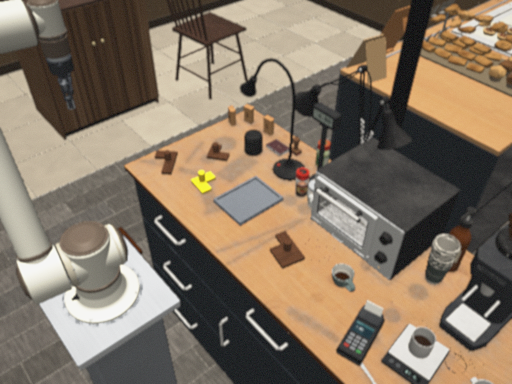

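View pics/side0.png

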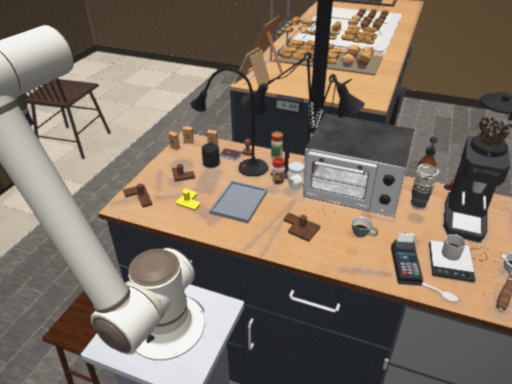

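The scene picture shows the dark L at (167,160), the dark V at (217,152), the P at (286,250) and the tray at (248,200). The look-alike is the yellow V at (203,181), which I reject by its colour. The lamp stands behind the tray at (288,170), and the cup at (342,277). The side picture agrees: L (140,193), V (183,173), P (302,226), yellow V (188,200).

```bash
cat > look.py <<'E'
from bench import arm
import numpy as np, cv2
from scipy.optimize import minimize
R=lambda a,b,c,d:np.array([[a,c],[b,c],[b,d],[a,d]],float)
SH={'l':[R(-64.7,56.3,-22.7,14.3),R(19.3,56.3,-22.7,56.3)],
    'v':[R(-29,50,-29,8),R(-29,8,-29,50)],
    'p':[R(-47.9,31.1,-35.3,43.7),R(-47.9,73.1,-35.3,1.7)]}
def cloud(cam):
    "image, HxWx3 world points (nan where no depth)"
    E=np.array(arm.camera_info(cam)['extrinsics']); i=arm.camera_info(cam)
    im,d=arm.get_image(cam); d=np.where(d>0,d,np.nan)
    v,u=np.mgrid[:d.shape[0],:d.shape[1]]
    P=np.stack([(u-i['cx'])/i['fx']*d,(v-i['cy'])/i['fy']*d,d],-1)
    return im,P@E[:3,:3].T+E[:3,3]
def raster(shape,x,y,a,o,res,n):
    c,s=np.cos(a),np.sin(a); m=np.zeros((n,n),np.uint8)
    for r in SH[shape]:
        q=r@np.array([[c,s],[-s,c]])+[x,y]
        cv2.fillPoly(m,[np.round((q-o)/res*16).astype(int)],1,shift=4)
    return m
def fit(shape,pts,x0,n=240,res=1.0):
    "fit outline to board-top points (Nx2): yaw by coarse search, IoU-like score"
    o=np.array(x0)-n*res/2
    ij=np.round((pts-o)/res).astype(int); ok=((ij>=0)&(ij<n)).all(1)
    g=np.zeros((n,n),np.uint8); g[ij[ok,1],ij[ok,0]]=1
    g=cv2.morphologyEx(g,cv2.MORPH_CLOSE,np.ones((5,5)))
    gb=cv2.GaussianBlur(g.astype(np.float32),(0,0),1)
    def cost(p):
        m=cv2.GaussianBlur(raster(shape,p[0],p[1],p[2],o,res,n).astype(np.float32),(0,0),1)
        return -np.minimum(m,gb).sum()/np.maximum(m,gb).sum()
    best=min(((cost([x0[0],x0[1],a]),a) for a in np.arange(-np.pi,np.pi,.1)))
    r=None
    cands=sorted((cost([x0[0],x0[1],a]),a) for a in np.arange(-np.pi,np.pi,.1))[:6]
    for c,a in cands:
        q=minimize(cost,[x0[0],x0[1],a],method='Nelder-Mead',options=dict(initial_simplex=[[x0[0],x0[1],a],[x0[0]+5,x0[1],a],[x0[0],x0[1]+5,a],[x0[0],x0[1],a+.1]],xatol=.02,fatol=1e-5))
        if r is None or q.fun<r.fun: r=q
    return r.x,-r.fun
E
python3 - <<'E'
from look import *
px={'scene':dict(l=(167,160),v=(217,152),p=(286,250)),'side':dict(l=(141,194),v=(183,173),p=(302,226))}
for c in px:
    im,P=cloud(c)
    for k,(u,v) in px[c].items():
        w=40; S=P[v-w:v+w,u-w:u+w].reshape(-1,3); B=im[v-w:v+w,u-w:u+w].reshape(-1,3).astype(int)
        c0=P[v,u,:2]; near=np.linalg.norm(S[:,:2]-c0,axis=1)<130
        dark=near&(B.max(1)<130)
        kn=dark&(S[:,2]>28)&(S[:,2]<70)&(np.linalg.norm(S[:,:2]-c0,axis=1)<60)
        print(c,k,'px',P[v,u].round(),'table z',np.nanmedian(S[near&(B[:,2]>150),2]).round(1),'board z',np.nanmedian(S[dark&(S[:,2]<25),2]).round(1),'knob',kn.sum(),np.nanmean(S[kn],0).round(1),np.nanmax(S[kn,2]) if kn.any() else None)
    u,v=(247,200) if c=='scene' else (240,201)
    print('tray',P[v,u].round(1))
i=arm.camera_info('wrist');s=arm.read_state();print(i['fx'],i['cx'],i['cy'],np.round(i['extrinsics'],3).tolist(),s['position'],s['ee_rot'])
E
```

```text
scene l px [443. 358.  20.] table z 1.2 board z 9.8 knob 47 [445.8 356.1  44.2] 62.574683514107846
scene v px [612. 284.  17.] table z 1.5 board z 14.5 knob 43 [606.1 284.5  45.1] 61.04019933711561
scene p px [ 480. -233.   26.] table z 1.5 board z 14.9 knob 81 [ 486.4 -230.5   47.3] 63.26169814225068
tray [537.7  19.4  11. ]
side l px [439. 356.  20.] table z -1.7 board z -17.1 knob 52 [444.1 357.1  43.1] 54.46808183089456
side v px [609. 279.  19.] table z -2.0 board z 11.2 knob 42 [604.1 287.9  43.8] 54.691832858589464
side p px [ 479. -228.   21.] table z -1.6 board z 12.0 knob 55 [ 482.1 -229.    44. ] 55.87132893420369
tray [539.5  15.8  10. ]
304.7178001748042 257.66690876097783 184.8168900813626 [[-0.381, -0.879, -0.287, 311.954], [-0.924, 0.363, 0.118, 548.122], [0.0, 0.31, -0.951, 373.814], [0.0, 0.0, 0.0, 1.0]] [238.03113853 577.86204777 231.30868251] [ 9.80971632e-01 -1.94151119e-01 -8.41285536e-06  7.04290732e-06]
```

```bash
python3 - <<'E'
from look import *
for c in ['scene','side']:
    im,P=cloud(c); S=P.reshape(-1,3)
    m=(S[:,0]>300)&(S[:,0]<800)&(abs(S[:,1])<480)&(S[:,2]>75)&(S[:,2]<600)
    q=S[m]; key=np.c_[(q[:,0]//50*50),(q[:,1]//50*50)].astype(int)
    for k in np.unique(key,axis=0):
        z=q[(key==k).all(1),2]
        if len(z)>5: print(c,k,len(z),z.min().round(),z.max().round(),end='; ')
    print()
E
cat > pack.py <<'E'
import itertools,numpy as np
C={'l':[(0,0),(1,0),(2,0),(2,1)],'v':[(0,0),(1,0),(0,1)],'p':[(0,0),(1,0),(2,0),(0,1),(1,1)]}
# knob offset from centre of cell(0,0), in piece frame: cell00 centre
K={'l':(-46.2,-4.2),'v':(-10.5,-10.5),'p':(-29.4,-16.8)}
def rot(c,r):
    for _ in range(r): c=(-c[1],c[0])
    return c
sols=[]
opts={k:[(r,ox,oy,frozenset((rot(c,r)[0]+ox,rot(c,r)[1]+oy) for c in C[k])) for r in range(4) for ox in range(4) for oy in range(3)] for k in C}
ok=lambda s:all(0<=x<4 and 0<=y<3 for x,y in s)
for k in opts: opts[k]=[o for o in opts[k] if ok(o[3])]
for a,b,c in itertools.product(opts['l'],opts['v'],opts['p']):
    if len(a[3]|b[3]|c[3])==12:
        s={}
        for k,o in zip('lvp',(a,b,c)):
            kx,ky=rot(K[k],o[0]); s[k]=(o[0]*90,round((o[1]-1.5)*42-kx,1),round((o[2]-1)*42-ky,1))
        sols.append(s)
if __name__=='__main__':
    for s in sols: print(s)
E
python3 pack.py
```

```text
scene [ 550 -400] 54 191.0 205.0; scene [ 550 -350] 65 191.0 206.0; scene [ 550 -300] 64 191.0 203.0; scene [ 550 -250] 34 194.0 206.0; scene [ 600 -500] 527 76.0 227.0; scene [ 600 -450] 733 75.0 227.0; scene [ 600 -400] 380 75.0 228.0; scene [ 600 -350] 294 75.0 228.0; scene [ 600 -300] 282 75.0 227.0; scene [ 600 -250] 395 75.0 228.0; scene [ 600 -200] 133 77.0 227.0; scene [ 650 -500] 155 218.0 227.0; scene [ 650 -450] 243 153.0 228.0; scene [ 650 -400] 239 89.0 227.0; scene [ 650 -350] 229 90.0 227.0; scene [ 650 -300] 221 90.0 227.0; scene [ 650 -250] 206 89.0 228.0; scene [ 650 -200] 117 77.0 227.0; scene [ 650 -150] 62 75.0 101.0; scene [ 650 -100] 120 75.0 111.0; scene [ 700 -500] 140 216.0 227.0; scene [ 700 -450] 235 103.0 228.0; scene [ 700 -400] 216 95.0 227.0; scene [ 700 -350] 200 218.0 230.0; scene [ 700 -300] 185 217.0 227.0; scene [ 700 -250] 184 90.0 228.0; scene [ 700 -200] 72 75.0 227.0; scene [ 700 -150] 7 91.0 98.0; scene [ 700 -100] 60 77.0 112.0; scene [700  50] 10 365.0 396.0; scene [700 100] 17 395.0 406.0; scene [700 150] 55 75.0 402.0; scene [700 200] 256
[... 1760 characters left out ...]
0] 115 215.0 223.0; side [ 750 -350] 113 215.0 223.0; side [ 750 -300] 104 213.0 224.0; side [ 750 -250] 108 215.0 224.0; side [ 750 -200] 34 215.0 222.0; side [ 750 -150] 140 264.0 318.0; side [ 750 -100] 465 77.0 318.0; side [750 -50] 77 267.0 318.0; side [750   0] 91 83.0 316.0; side [750  50] 146 78.0 392.0; side [750 100] 29 387.0 402.0; side [750 150] 8 355.0 397.0; side [750 200] 11 75.0 351.0; 
{'l': (0, 25.2, -37.8), 'v': (270, 31.5, 31.5), 'p': (270, -46.2, 12.6)}
{'l': (90, 58.8, 4.2), 'v': (90, 10.5, -31.5), 'p': (270, -46.2, 12.6)}
{'l': (180, -25.2, 37.8), 'v': (90, -31.5, -31.5), 'p': (90, 46.2, -12.6)}
{'l': (270, -58.8, -4.2), 'v': (270, -10.5, 31.5), 'p': (90, 46.2, -12.6)}
```

```bash
cat > plan.py <<'E'
import sys,numpy as np
from bench import arm
def pose():
    s=arm.read_state(); x,y,z,w=s['ee_rot']
    return np.array([*s['position'],2*np.arctan2(y,x)]),s   # tool straight down: psi
def plan(wps,p=None):
    "wps: [x,y,z,psi_deg] world; prints one call (shift,turn) per line"
    if p is None: p,s=pose(); print('at',p[:3].round(1),np.degrees(p[3]).round(2),'t',s['clock'])
    for w in wps:
        q=np.array([*w[:3],np.radians(w[3])]); 
        n=max(1,int(np.ceil(max(np.linalg.norm(q[:3]-p[:3])/230,abs(q[3]-p[3])/np.radians(41)))))
        for i in range(n):
            t=p+(q-p)/(n-i); d=t-p; c,s_=np.cos(p[3]),np.sin(p[3])
            sh=np.array([c*d[0]+s_*d[1], s_*d[0]-c*d[1], -d[2]])/250
            print([sh.round(4).tolist(),[0,0,round(-d[3]/np.pi,4)]],'mm',np.linalg.norm(d[:3]).round(),'deg',np.degrees(d[3]).round(1)); p=t
if __name__=='__main__': plan([[float(v) for v in a.split(',')] for a in sys.argv[1:]])
E
python3 plan.py 500,330,231,-22.4 480,-142,231,-90
python3 -c "
from plan import *
s=arm.read_state();print(s['ee_rot'])"
```

```text
at [238.  577.9 231.3] -22.39 t 1.0
[[0.6732, 0.2588, 0.0006], [0, 0, np.float64(0.0)]] mm 180.0 deg -0.0
[[0.6732, 0.2587, 0.0006], [0, 0, np.float64(0.0)]] mm 180.0 deg -0.0
[[0.2152, 0.592, -0.0], [0, 0, np.float64(0.1252)]] mm 157.0 deg -22.5
[[0.4256, 0.4644, -0.0], [0, 0, np.float64(0.1252)]] mm 157.0 deg -22.5
[[0.5711, 0.2658, -0.0], [0, 0, np.float64(0.1252)]] mm 157.0 deg -22.5
[ 9.80973946e-01 -1.94139426e-01  3.09731373e-06  2.93786902e-06]
```

Call:
arm_command(rows=[[[0.673,0.259,0],[0,0,0]],[[0.673,0.259,0],[0,0,0]],[[0.673,0.259,0],[0,0,0]],[[0.673,0.259,0],[0,0,0]],[[0.673,0.259,0],[0,0,0]]])

```text
clock: 1.5
position: [371.2, 451.3, 231.6]
ee_rot: [0.981, -0.196, 0.0, 0.0]
contact_force: [-0.5, 0.6, -0.2]
gripper_width: 85.3
grasp_force: 0.0
```

Call:
arm_command(rows=[[[0.673,0.259,0],[0,0,0]],[[0.673,0.259,0],[0,0,0]],[[0.673,0.259,0],[0,0,0]],[[0.673,0.259,0],[0,0,0]],[[0.673,0.259,0],[0,0,0]]])

```text
clock: 2.0
position: [501.8, 328.0, 231.1]
ee_rot: [0.981, -0.196, 0.0, 0.0]
contact_force: [-0.1, -0.4, -0.5]
gripper_width: 85.4
grasp_force: 0.0
```

```bash
cat >> look.py <<'E'
def board(im,P,c0,zr=(7,21),r=115,dark=110):
    "xy of dark board-top points round c0"
    S=P.reshape(-1,3);B=im.reshape(-1,3).astype(int)
    m=(np.linalg.norm(S[:,:2]-c0,axis=1)<r)&(B.max(1)<dark)&(S[:,2]>zr[0])&(S[:,2]<zr[1])
    k=(np.linalg.norm(S[:,:2]-c0,axis=1)<40)&(B.max(1)<dark)&(S[:,2]>46)&(S[:,2]<66)
    return S[m],S[k]
def measure(cam,items,save=None,dark=110):
    im,P=cloud(cam)
    if save: cv2.imwrite(save,im)
    out={}
    for k,c0 in items.items():
        b,kn=board(im,P,np.array(c0),dark=dark)
        kx=kn.mean(0) if len(kn) else np.array([*c0,0.])
        p,s=fit(k,np.vstack([b[:,:2],kn[:,:2]]),kx[:2])
        print(k,'n',len(b),'board z',np.median(b[:,2]).round(1),'knob top',kx.round(1),'fit',p[:2].round(1),np.degrees(p[2]).round(1),'iou',round(s,3)); out[k]=p
    return im,P,out
E
python3 plan.py; python3 - <<'E'
from look import *
im,P,o=measure('wrist',{'l':(445,356),'v':(605,286)},'pics/w1.png')
for q in ['piece_l_knob','piece_v_knob']: print([(np.round(r['position']).tolist(),round(r['score'],2)) for r in arm.spot_in('wrist',q)])
E
```

```text
at [501.8 328.  231.1] -22.64 t 2.0
l n 3142 board z 13.9 knob top [453.1 363.6  52.8] fit [450.8 363.4] 46.0 iou 0.921
v n 3489 board z 13.7 knob top [611.4 293.7  53.1] fit [611.8 293.9] -53.7 iou 0.936
[([238.0, 203.0], 0.75)]
[([255.0, 42.0], 0.64), ([366.0, 129.0], 0.57)]
```

View pics/w1.png

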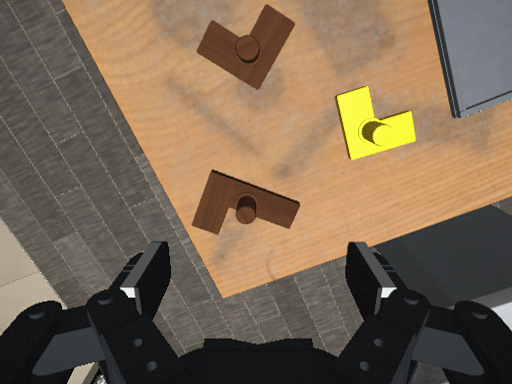

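The wrist view shows the dark L, knob at (246,205), and the dark V, knob at (247,47). The yellow V at (378,128) is the one to leave alone. The tray edge is at the upper right, and this view doubles as the close check of my choice. Next I'll look at the tray and P.

Call:
arm_command(rows=[[[0.213,0.588,0],[0,0,0.125]],[[0.213,0.588,0],[0,0,0.125]],[[0.213,0.588,0],[0,0,0.125]],[[0.213,0.588,0],[0,0,0.125]],[[0.213,0.588,0],[0,0,0.125]]])

```text
clock: 2.65
position: [492.6, 173.8, 231.9]
ee_rot: [0.924, -0.382, 0.0, -0.001]
contact_force: [-0.7, 0.6, -0.2]
gripper_width: 85.1
grasp_force: 0.0
```

Call:
arm_command(rows=[[[0.423,0.464,0],[0,0,0.125]],[[0.423,0.464,0],[0,0,0.125]],[[0.423,0.464,0],[0,0,0.125]],[[0.423,0.464,0],[0,0,0.125]],[[0.423,0.464,0],[0,0,0.125]]])

```text
clock: 3.15
position: [486.6, 17.4, 231.4]
ee_rot: [0.832, -0.555, 0.0, -0.0]
contact_force: [-0.2, 1.3, -0.1]
gripper_width: 85.5
grasp_force: 0.0
```

Call:
arm_command(rows=[[[0.57,0.265,0],[0,0,0.125]],[[0.57,0.265,0],[0,0,0.125]],[[0.57,0.265,0],[0,0,0.125]],[[0.57,0.265,0],[0,0,0.125]],[[0.57,0.265,0],[0,0,0.125]]])

```text
clock: 3.65
position: [480.7, -139.5, 231.0]
ee_rot: [0.708, -0.706, -0.0, -0.0]
contact_force: [0.4, 0.1, -0.0]
gripper_width: 85.5
grasp_force: 0.0
```

```bash
cat >> look.py <<'E'
def tray(im,P,c0=(538,18)):
    "fit rim of tray: returns centre, yaw, from grey points 3..25 mm high"
    S=P.reshape(-1,3);B=im.reshape(-1,3).astype(int)
    near=(np.linalg.norm(S[:,:2]-c0,axis=1)<135)&(S[:,2]>4)&(S[:,2]<26)&(B.max(1)-B.min(1)<45)
    q=S[near]; (c,wh,a)=cv2.minAreaRect(q[:,:2].astype(np.float32))
    res=1.;n=280;o=np.array(c0)-n/2
    ij=np.round((q[:,:2]-o)/res).astype(int);ok=((ij>=0)&(ij<n)).all(1)
    g=np.zeros((n,n),np.uint8);g[ij[ok,1],ij[ok,0]]=1
    g=cv2.morphologyEx(cv2.morphologyEx(g,cv2.MORPH_CLOSE,np.ones((5,5))),cv2.MORPH_OPEN,np.ones((7,7)))
    gb=cv2.GaussianBlur(g.astype(np.float32),(0,0),1)
    def cost(p):
        m=np.zeros((n,n),np.uint8)
        cv2.fillPoly(m,[np.round((cv2.boxPoints(((p[0]-o[0],p[1]-o[1]),(186,144),np.degrees(p[2])))/res)*16).astype(int)],1,shift=4)
        m=cv2.GaussianBlur(m.astype(np.float32),(0,0),1)
        return -np.minimum(m,gb).sum()/np.maximum(m,gb).sum()
    (c,wh,a)=cv2.minAreaRect(np.argwhere(g)[:,::-1].astype(np.float32))
    a=np.radians(a if wh[0]>wh[1] else a-90); c=np.array(c)+o
    r=minimize(cost,[*c,a],method='Nelder-Mead',options=dict(initial_simplex=[[*c,a],[c[0]+4,c[1],a],[c[0],c[1]+4,a],[*c,a+.06]],xatol=.01,fatol=1e-6))
    x,y,a=r.x; d=q[:,:2]-[x,y]; l=np.c_[np.cos(a)*d[:,0]+np.sin(a)*d[:,1],-np.sin(a)*d[:,0]+np.cos(a)*d[:,1]]
    fl=(abs(l[:,0])<70)&(abs(l[:,1])<50)
    print('tray rect',np.round(sorted(wh),1),'fit',r.x[:2].round(1),np.degrees(a).round(2),'iou',round(-r.fun,3),'floor z',np.median(q[fl,2]).round(1),'rim z',np.percentile(q[(abs(l[:,0])>86)|(abs(l[:,1])>65),2],80).round(1))
    return r.x
E
python3 plan.py; python3 - <<'E'
from look import *
im,P,o=measure('wrist',{'p':(485,-230)},'pics/w2.png')
t=tray(im,P); np.savetxt('tray.txt',t)
print([(np.round(r['position']).tolist(),round(r['score'],2)) for r in arm.spot_in('wrist','piece_p_knob')+arm.spot_in('wrist','tray_floor')])
from pack import sols
np.set_printoptions(suppress=True)
E
```

```text
at [ 480.7 -139.5  231. ] -89.85 t 3.65
p n 5864 board z 13.8 knob top [ 491.3 -225.8   53.1] fit [ 489.8 -226.1] 76.2 iou 0.947
tray rect [144.4 185.2] fit [544.8  22.7] -0.33 iou 0.831 floor z 7.7 rim z 17.9
[([244.0, 76.0], 0.74), ([218.0, 264.0], 0.57)]
```

View pics/w2.png

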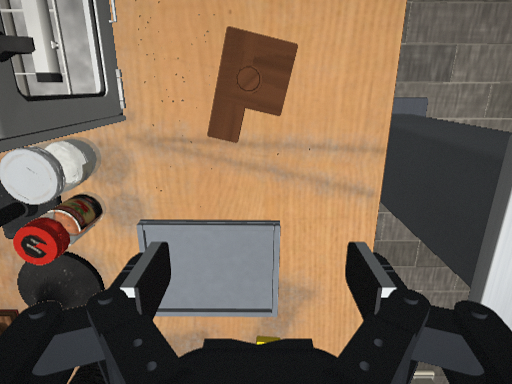

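The wrist view shows P, knob at (248,78), and the tray from about (140,222) to (278,315), partly hidden by the fingers. The jars are at (40,175) and (50,235), and the oven is upper left. I'll go for an unobstructed tray view at the psi I'll use for placing, which is −90°, and then to P.

```bash
python3 plan.py 530,-40,231,-90
```

```text
at [ 480.5 -138.2  231.3] -89.7 t 3.8
[[-0.3918, -0.1999, 0.001], [0, 0, np.float64(0.0017)]] mm 110.0 deg -0.3
```

Call:
arm_command(rows=[[[-0.39,-0.2,0],[0,0,0.0017]],[[-0.39,-0.2,0],[0,0,0.0017]],[[-0.39,-0.2,0],[0,0,0.0017]],[[-0.39,-0.2,0],[0,0,0.0017]],[[-0.39,-0.2,0],[0,0,0.0017]]])

```text
clock: 4.3
position: [529.2, -41.6, 231.2]
ee_rot: [-0.707, 0.708, 0.0, -0.0]
contact_force: [-0.5, -0.9, 0.3]
gripper_width: 85.5
grasp_force: 0.0
```

```bash
python3 - <<'E'
from look import *
for k in range(2):
    im,P=cloud('wrist'); t=tray(im,P,(545,23))
np.savetxt('tray.txt',t); cv2.imwrite('pics/w3.png',im)
from plan import plan
plan([(490,-226,231,-104),(490,-226,100,-104),(490,-226,22,-104)])
E
```

```text
tray rect [143.9 185.1] fit [544.4  22.2] -0.45 iou 0.978 floor z 7.7 rim z 18.1
tray rect [144. 185.] fit [545.5  23. ] 0.0 iou 0.981 floor z 7.7 rim z 18.1
at [529.  -42.8 231.4] 269.8 t 4.4
[[0.0733, 0.0153, 0.0002], [0, 0, np.float64(0.2077)]] mm 19.0 deg -37.4
[[0.0676, -0.0323, 0.0002], [0, 0, np.float64(0.2077)]] mm 19.0 deg -37.4
[[0.0341, -0.0667, 0.0002], [0, 0, np.float64(0.2077)]] mm 19.0 deg -37.4
[[-0.0134, -0.0737, 0.0002], [0, 0, np.float64(0.2077)]] mm 19.0 deg -37.4
[[-0.0554, -0.0504, 0.0002], [0, 0, np.float64(0.2077)]] mm 19.0 deg -37.4
[[-0.0746, -0.0064, 0.0002], [0, 0, np.float64(0.2077)]] mm 19.0 deg -37.4
[[-0.0632, 0.0402, 0.0002], [0, 0, np.float64(0.2077)]] mm 19.0 deg -37.4
[[-0.0258, 0.0703, 0.0002], [0, 0, np.float64(0.2077)]] mm 19.0 deg -37.4
[[0.0222, 0.0716, 0.0002], [0, 0, np.float64(0.2077)]] mm 19.0 deg -37.4
[[0.0611, 0.0434, 0.0002], [0, 0, np.float64(0.2077)]] mm 19.0 deg -37.4
[[-0.0, 0.0, 0.524], [0, 0, np.float64(-0.0)]] mm 131.0 deg 0.0
[[-0.0, 0.0, 0.312], [0, 0, np.float64(-0.0)]] mm 78.0 deg 0.0
```

```bash
sed -i 's/2\*np.arctan2(y,x)\]),s/(2*np.arctan2(y,x)+np.pi)%(2*np.pi)-np.pi]),s/; s/round(-d\[3\]\/np.pi,4)/float(round(-d[3]\/np.pi,4))/' plan.py; echo "545.0 22.7 -0.0045" > tray.txt; python3 plan.py 490,-226,200,-104 490,-226,22,-104
```

```text
at [529.  -42.8 231.4] -90.2 t 4.4
[[0.7334, 0.1534, 0.1255], [0, 0, 0.0767]] mm 190.0 deg -13.8
[[-0.0, 0.0, 0.712], [0, 0, -0.0]] mm 178.0 deg 0.0
```

Call:
arm_command(rows=[[[0.733,0.153,0.125],[0,0,0.0767]],[[0.733,0.153,0.125],[0,0,0.0767]],[[0.733,0.153,0.125],[0,0,0.0767]],[[0.733,0.153,0.125],[0,0,0.0767]],[[0.733,0.153,0.125],[0,0,0.0767]]])

```text
clock: 4.9
position: [487.9, -229.9, 199.1]
ee_rot: [-0.613, 0.79, 0.001, -0.001]
contact_force: [0.1, 1.1, 0.3]
gripper_width: 85.5
grasp_force: 0.0
```

```bash
python3 - <<'E'
from look import *
from plan import plan
for k in range(2): im,P,o=measure('wrist',{'p':(490,-226)},'pics/w4.png')
x,y,_=o['p']
plan([(x,y,100,-104),(x,y,22,-104)])
E
```

```text
p n 5410 board z 13.8 knob top [ 490.5 -226.9   52.9] fit [ 490.7 -225.8] 76.5 iou 0.922
p n 5425 board z 13.7 knob top [ 490.8 -226.9   52.9] fit [ 490.3 -226.3] 76.0 iou 0.922
at [ 489.6 -227.1  200. ] -104.21 t 5.0
[[-0.0038, -0.0017, 0.4001], [0, 0, -0.0011]] mm 100.0 deg 0.2
[[-0.0, 0.0, 0.312], [0, 0, -0.0]] mm 78.0 deg 0.0
```

Call:
arm_command(rows=[[[-0.004,-0.002,0.4],[0,0,-0.001]],[[-0.004,-0.002,0.4],[0,0,-0.001]],[[-0.004,-0.002,0.55],[0,0,-0.001]],[[-0.004,-0.002,0.712],[0,0,-0.001]],[[-0.004,-0.002,0.712],[0,0,-0.001]]])

```text
clock: 5.5
position: [487.6, -223.1, 17.7]
ee_rot: [-0.617, 0.787, 0.004, -0.004]
contact_force: [-1.3, -0.3, -0.1]
gripper_width: 85.3
grasp_force: 0.0
```

Call:
arm_command(rows=[[[0,0,0],[0,0,0]],[[0,0,0],[0,0,0]],[[0,0,0],[0,0,0]],[[0,0,0],[0,0,0]],[[0,0,0],[0,0,0]]], grip=0)

```text
clock: 6.0
position: [492.4, -224.9, 24.0]
ee_rot: [-0.617, 0.787, -0.001, 0.001]
contact_force: [-1.1, 2.2, 7.1]
gripper_width: 22.2
grasp_force: 58.5
```

Call:
arm_command(rows=[[[0,0,0],[0,0,0]],[[0,0,0],[0,0,0]],[[0,0,0],[0,0,0]],[[0,0,0],[0,0,0]]])

```text
clock: 6.4
position: [492.4, -224.9, 23.9]
ee_rot: [-0.617, 0.787, -0.001, 0.001]
contact_force: [-0.9, 1.6, 6.7]
gripper_width: 22.4
grasp_force: 58.6
```

```bash
cat > place.py <<'E'
from look import *
from plan import plan,pose
import sys
TG={'l':(270,-58.8,-4.2),'v':(270,-10.5,31.5),'p':(90,46.2,-12.6)}
def target(k):
    x,y,a=np.loadtxt('tray.txt'); d,u,v=TG[k]
    return np.array([x+np.cos(a)*u-np.sin(a)*v,y+np.sin(a)*u+np.cos(a)*v,np.radians(d)+a])
def held(k,save=None,lo=None):
    "pose of the held piece (world) measured by the wrist camera; board top at TCP z - 10"
    p,s=pose(); zb=p[2]-10 if lo is None else lo
    im,P=cloud('wrist'); S=P.reshape(-1,3);B=im.reshape(-1,3).astype(int)
    if save: cv2.imwrite(save,im)
    m=(np.linalg.norm(S[:,:2]-p[:2],axis=1)<110)&(abs(S[:,2]-zb)<9)&(B.max(1)<120)&(B[:,2]-B[:,0]>12)
    q=S[m]; f,sc=fit(k,q[:,:2],p[:2]); 
    A=np.c_[q[:,:2],np.ones(len(q))]; n=np.linalg.lstsq(A,q[:,2],rcond=None)[0]
    print(k,'n',len(q),'z',np.median(q[:,2]).round(1),'tilt deg',np.degrees(n[:2]).round(2),'fit',f[:2].round(1),np.degrees(f[2]).round(2),'iou',round(sc,3),'tcp',p[:3].round(1),np.degrees(p[3]).round(2))
    return f,p,im,P
E
python3 - <<'E'
from place import *
t=target('p'); print(t[:2],np.degrees(t[2]))
plan([(492.4,-224.9,150,-104),(t[0],t[1],150,-90)])
E
```

```text
[591.14283242   9.89222828] 89.74216899219113
at [ 492.4 -224.9   23.9] -103.79 t 6.4
[[-0.0, 0.0001, -0.5042], [0, 0, 0.0011]] mm 126.0 deg -0.2
[[-0.5034, -0.078, -0.0], [0, 0, -0.0389]] mm 127.0 deg 7.0
[[-0.4902, -0.1388, -0.0], [0, 0, -0.0389]] mm 127.0 deg 7.0
```

Call:
arm_command(rows=[[[0,0,-0.1],[0,0,0]],[[0,0,-0.25],[0,0,0]],[[0,0,-0.4],[0,0,0]],[[0,0,-0.504],[0,0,0]],[[0,0,-0.504],[0,0,0]]])

```text
clock: 6.9
position: [493.9, -225.4, 152.9]
ee_rot: [-0.617, 0.787, -0.004, 0.003]
contact_force: [-0.5, 0.8, -1.3]
gripper_width: 22.5
grasp_force: 59.1
```

Call:
arm_command(rows=[[[-0.13,-0.02,0],[0,0,-0.01]],[[-0.26,-0.04,0],[0,0,-0.02]],[[-0.4,-0.06,0],[0,0,-0.03]],[[-0.503,-0.078,0],[0,0,-0.039]],[[-0.503,-0.078,0],[0,0,-0.039]]])

```text
clock: 7.4
position: [541.0, -104.9, 147.2]
ee_rot: [-0.665, 0.747, 0.0, -0.0]
contact_force: [-0.7, -0.1, -1.2]
gripper_width: 22.3
grasp_force: 59.1
```

Call:
arm_command(rows=[[[-0.13,-0.04,0],[0,0,-0.01]],[[-0.26,-0.08,0],[0,0,-0.02]],[[-0.4,-0.11,0],[0,0,-0.03]],[[-0.49,-0.139,0],[0,0,-0.039]],[[-0.49,-0.139,0],[0,0,-0.039]]])

```text
clock: 7.9
position: [589.9, 12.0, 147.1]
ee_rot: [0.709, -0.705, -0.0, 0.0]
contact_force: [-0.6, 0.2, -0.5]
gripper_width: 22.2
grasp_force: 59.1
```

Call:
arm_command(rows=[[[0,0,0],[0,0,0]],[[0,0,0],[0,0,0]],[[0,0,0],[0,0,0]]])

```text
clock: 8.2
position: [588.8, 9.1, 147.9]
ee_rot: [0.708, -0.706, -0.0, 0.0]
contact_force: [0.5, 0.6, -0.9]
gripper_width: 22.2
grasp_force: 59.1
```

```bash
python3 - <<'E'
from place import *
f,p,im,P=held('p','pics/h1.png'); f2,*_=held('p'); t=target('p')
print('target',t[:2].round(1),np.degrees(t[2]).round(2))
E
```

```text
p n 5578 z 137.7 tilt deg [-0.28  0.97] fit [588.8   7.6] 91.39 iou 0.371 tcp [588.8   9.1 147.9] -89.88
p n 6783 z 137.8 tilt deg [-0.2   0.92] fit [589.    7.2] 91.39 iou 0.363 tcp [589.    9.2 148. ] -89.87
target [591.1   9.9] 89.74
```

View pics/h1.png

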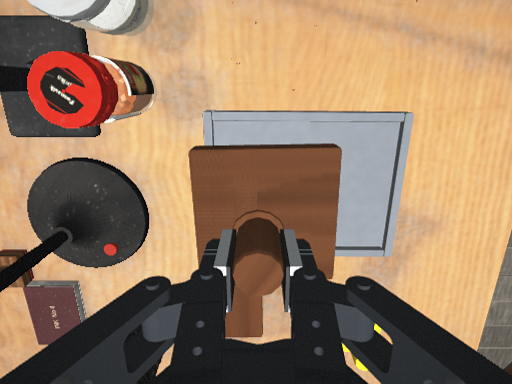

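The wrist view shows the P held level, with its block spanning columns 190–340 and its front edge at row 147. The tray is below and to the right. The fingers hide the rest, so I'll fit only over the visible cells.

```bash
cat >> place.py <<'E'
def held(k,save=None,drop=10,c0=None,tol=6,vis=None):
    "pose of a board whose top is drop below the TCP, compared only where the camera sees that plane"
    p,s=pose(); i=arm.camera_info('wrist'); E=np.array(i['extrinsics']); im,P=cloud('wrist')
    if save: cv2.imwrite(save,im)
    c0=p[:2] if c0 is None else np.array(c0); Z=P[...,2]; near=np.linalg.norm(P[...,:2]-c0,axis=2)<110
    zz=Z[near&(abs(Z-(p[2]-drop))<tol)]; zb=np.median(zz)
    n,res=480,.5; o=c0-n*res/2
    gx,gy=np.meshgrid(np.arange(n)*res+o[0],np.arange(n)*res+o[1])
    W=np.stack([gx,gy,np.full_like(gx,zb)],-1); C=(W-E[:3,3])@E[:3,:3]
    u=C[...,0]/C[...,2]*i['fx']+i['cx']; v=C[...,1]/C[...,2]*i['fy']+i['cy']
    zs=cv2.remap(np.nan_to_num(Z,nan=999).astype(np.float32),u.astype(np.float32),v.astype(np.float32),cv2.INTER_NEAREST,borderValue=999)
    on=(abs(zs-zb)<tol).astype(np.float32); w=cv2.erode((zs<zb+tol).astype(np.uint8),np.ones((7,7))).astype(np.float32)
    gb=cv2.GaussianBlur(on,(0,0),1.5)
    def cost(q):
        m=cv2.GaussianBlur(raster(k,*q,o,res,n).astype(np.float32),(0,0),1.5)
        return (w*(m-gb)**2).sum()/on.sum()
    best=None
    if vis is not None: angs=[vis]
    else: angs=[a for c,a in sorted((cost([*c0,a]),a) for a in np.arange(-np.pi,np.pi,.1))[:4]]
    for a in angs:
        q=minimize(cost,[*c0,a],method='Nelder-Mead',options=dict(initial_simplex=[[*c0,a],[c0[0]+4,c0[1],a],[c0[0],c0[1]+4,a],[*c0,a+.06]],xatol=.01,fatol=1e-6))
        if best is None or q.fun<best.fun: best=q
    f=best.x
    print(k,'z',zb.round(1),'err',round(best.fun,4),'fit',f[:2].round(2),np.degrees(f[2]).round(2),'tcp',p[:3].round(1),np.degrees(p[3]).round(2),'rel',(f[:2]-p[:2]).round(2),np.degrees(f[2]-p[3]).round(2))
    return f,p,im,P
def correct(k,f,p,zs):
    "waypoints putting the held piece, now at f with TCP p, on its target"
    t=target(k); da=(t[2]-f[2]+np.pi)%(2*np.pi)-np.pi; r=p[:2]-f[:2]; c,s=np.cos(da),np.sin(da)
    q=t[:2]+[c*r[0]-s*r[1],s*r[0]+c*r[1]]; print('go',q.round(1),'turn',np.degrees(da).round(2))
    plan([(*q,z,np.degrees(p[3]+da)) for z in zs])
E
python3 - <<'E'
from place import *
held('p',vis=1.57); f,p,im,P=held('p'); correct('p',f,p,[148,50,31])
E
```

```text
p z 137.9 err 0.0043 fit [589.72   7.5 ] 90.96 tcp [589.1   9.3 148.1] -89.86 rel [ 0.63 -1.81] 180.82
p z 137.9 err 0.0057 fit [589.55   7.52] 90.84 tcp [589.2   9.5 148.2] -89.85 rel [ 0.39 -1.95] 180.69
go [590.8  11.8] turn -1.1
at [589.2   9.6 148.2] -89.84 t 8.4
[[-0.0089, -0.0062, 0.0007], [0, 0, 0.0062]] mm 3.0 deg -1.1
[[-0.0, 0.0, 0.392], [0, 0, -0.0]] mm 98.0 deg 0.0
[[-0.0, 0.0, 0.076], [0, 0, -0.0]] mm 19.0 deg 0.0
```

Call:
arm_command(rows=[[[-0.009,-0.006,0],[0,0,0.006]],[[-0.009,-0.006,0.1],[0,0,0.006]],[[-0.009,-0.006,0.25],[0,0,0.006]],[[-0.009,-0.006,0.37],[0,0,0.006]],[[-0.009,-0.006,0.37],[0,0,0.006]]])

```text
clock: 8.9
position: [587.6, 11.8, 51.3]
ee_rot: [-0.701, 0.713, 0.003, -0.004]
contact_force: [-1.0, 0.2, -1.4]
gripper_width: 22.5
grasp_force: 59.1
```

Call:
arm_command(rows=[[[0,0,0],[0,0,0]],[[0,0,0],[0,0,0]],[[0,0,0],[0,0,0]],[[0,0,0],[0,0,0]],[[0,0,0],[0,0,0]]])

```text
clock: 9.4
position: [591.3, 12.6, 56.5]
ee_rot: [-0.702, 0.712, -0.0, 0.001]
contact_force: [0.0, -0.5, -1.0]
gripper_width: 22.1
grasp_force: 59.0
```

```bash
python3 - <<'E'
from place import *
held('p',vis=1.57); f,p,im,P=held('p',vis=1.55,save='pics/h2.png'); correct('p',f,p,[p[2],32])
E
```

```text
p z 46.3 err 0.0309 fit [591.86  11.01] 89.86 tcp [591.3  12.6  56.5] -90.86 rel [ 0.54 -1.56] 180.72
p z 46.0 err 0.0272 fit [591.63  10.53] 89.8 tcp [591.2  12.5  56.3] -90.86 rel [ 0.46 -2.01] 180.66
go [590.7  11.9] turn -0.06
at [591.1  12.5  56. ] -90.86 t 9.5
[[0.0025, 0.0014, -0.0009], [0, 0, 0.0003]] mm 1.0 deg -0.1
[[-0.0, 0.0, 0.097], [0, 0, -0.0]] mm 24.0 deg 0.0
```

Call:
arm_command(rows=[[[0.003,0.002,0.02],[0,0,0]],[[0.003,0.002,0.045],[0,0,0]],[[0.003,0.002,0.07],[0,0,0]],[[0.003,0.002,0.09],[0,0,0]],[[0.003,0.002,0.096],[0,0,0]]])

```text
clock: 10.0
position: [589.9, 11.6, 32.0]
ee_rot: [-0.702, 0.712, 0.0, -0.001]
contact_force: [-5.8, 1.2, 12.8]
gripper_width: 22.5
grasp_force: 60.3
```

Call:
arm_command(rows=[[[0,0,0],[0,0,0]],[[0,0,0],[0,0,0]],[[0,0,0],[0,0,0]],[[0,0,0],[0,0,0]]])

```text
clock: 10.4
position: [589.9, 11.6, 32.0]
ee_rot: [-0.702, 0.712, 0.0, -0.001]
contact_force: [-2.9, -0.0, 4.4]
gripper_width: 22.1
grasp_force: 59.7
```

```bash
python3 - <<'E'
from place import *
held('p',vis=1.57,tol=5)
E
```

```text
p z 21.5 err 0.2032 fit [590.46  10.27] 90.14 tcp [589.9  11.6  32. ] -90.84 rel [ 0.57 -1.32] 180.99
```

Call:
arm_command(rows=[[[0,0,0],[0,0,0]],[[0,0,0],[0,0,0]],[[0,0,0],[0,0,0]],[[0,0,0],[0,0,0]]], grip=0.5)

```text
clock: 10.85
position: [590.5, 11.7, 31.4]
ee_rot: [-0.702, 0.712, 0.0, -0.0]
contact_force: [-0.3, 0.2, 0.2]
gripper_width: 43.0
grasp_force: 0.0
```

Call:
arm_command(rows=[[[0,0,-0.05],[0,0,0]],[[0,0,-0.15],[0,0,0]],[[0,0,-0.3],[0,0,0]],[[0,0,-0.5],[0,0,0]],[[0,0,-0.6],[0,0,0]]])

```text
clock: 11.35
position: [592.4, 11.8, 187.4]
ee_rot: [-0.702, 0.712, -0.003, 0.003]
contact_force: [1.3, -0.4, 0.1]
gripper_width: 42.8
grasp_force: 0.0
```

```bash
python3 - <<'E'
from place import *
p,s=pose(); held('p',drop=p[2]-22,c0=(591,10),tol=5,vis=1.57,save='pics/r1.png')
im,P=cloud('scene');S=P.reshape(-1,3)
for lo,hi in ((60,110),(110,250),(250,330),(330,420)):
    m=(S[:,2]>lo)&(S[:,2]<hi)&(S[:,0]>630)&(S[:,0]<800)&(S[:,1]>120)&(S[:,1]<330); print(lo,m.sum(),np.percentile(S[m],1,axis=0).round() if m.any() else '')
plan([(560,120,200,-75),(611.8,293.9,200,-53.7)])
E
```

```text
p z 21.5 err 0.2466 fit [590.59  10.28] 90.13 tcp [592.4  11.8 187.4] -90.81 rel [-1.81 -1.55] 180.94
60 5 [703. 187.  61.]
110 41 [714. 239. 230.]
250 61 [718. 241. 250.]
330 0 
at [593.2  12.1 187.9] -90.82 t 11.45
[[-0.4295, 0.1391, -0.0483], [0, 0, -0.0879]] mm 114.0 deg 15.8
[[-0.6183, -0.3802, -0.0], [0, 0, -0.1183]] mm 181.0 deg 21.3
```

Call:
arm_command(rows=[[[-0.43,0.139,-0.048],[0,0,-0.088]],[[-0.43,0.139,-0.048],[0,0,-0.088]],[[-0.43,0.139,-0.048],[0,0,-0.088]],[[-0.43,0.139,-0.048],[0,0,-0.088]]], grip=1)

```text
clock: 11.85
position: [556.6, 121.5, 193.8]
ee_rot: [0.794, -0.608, -0.0, -0.0]
contact_force: [-0.2, -1.3, 0.1]
gripper_width: 85.6
grasp_force: 0.0
```

Call:
arm_command(rows=[[[-0.618,-0.38,0],[0,0,-0.118]],[[-0.618,-0.38,0],[0,0,-0.118]],[[-0.618,-0.38,0],[0,0,-0.118]],[[-0.618,-0.38,0],[0,0,-0.118]],[[-0.618,-0.38,0],[0,0,-0.118]]])

```text
clock: 12.35
position: [610.0, 295.9, 191.5]
ee_rot: [0.892, -0.452, -0.0, 0.001]
contact_force: [-0.7, -0.2, -0.9]
gripper_width: 85.9
grasp_force: 0.0
```

Call:
arm_command(rows=[[[0,0,0],[0,0,0]],[[0,0,0],[0,0,0]],[[0,0,0],[0,0,0]]])

```text
clock: 12.65
position: [609.1, 291.9, 193.8]
ee_rot: [0.891, -0.453, -0.0, 0.0]
contact_force: [-0.1, -0.1, 0.1]
gripper_width: 85.1
grasp_force: 0.0
```

```bash
python3 - <<'E'
from place import *
p,s=pose(); f,*_=held('v',drop=p[2]-13.8,c0=(611.8,293.9),tol=5,vis=np.radians(-53.7),save='pics/v1.png')
plan([(f[0],f[1],22,np.degrees(f[2]))])
E
```

```text
v z 13.8 err 0.3039 fit [612.8  293.01] -52.74 tcp [609.1 291.9 193.8] -53.89 rel [3.65 1.15] 1.15
at [609.2 292.  194. ] -53.89 t 12.7
[[0.0053, -0.014, 0.6879], [0, 0, -0.0064]] mm 172.0 deg 1.1
```

```bash
python3 - <<'E'
from place import *
im,P,o=measure('wrist',{'v':(611.8,293.9)}); print(pose()[0].round(1))
E
```

```text
v n 3145 board z 13.8 knob top [613.  292.4  53. ] fit [612.2 292.7] -53.5 iou 0.87
[609.2 292.3 194.   -0.9]
```

View pics/v1.png

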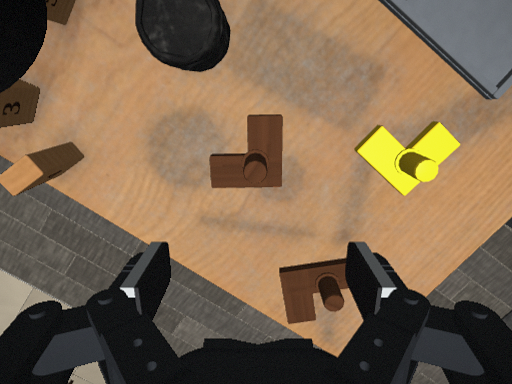

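The wrist view shows the dark V, knob at (255,165), clear for the fingers. The yellow V is at (420,165), the L at (325,288) and the black cup at (183,30). I'm descending on the dark one.

Call:
arm_command(rows=[[[0.006,-0.012,0.18],[0,0,-0.003]],[[0.006,-0.012,0.36],[0,0,-0.003]],[[0.006,-0.012,0.54],[0,0,-0.003]],[[0.006,-0.012,0.688],[0,0,-0.003]],[[0.006,-0.012,0.688],[0,0,-0.003]]])

```text
clock: 13.25
position: [608.7, 290.9, 15.6]
ee_rot: [0.894, -0.449, -0.003, 0.005]
contact_force: [-1.0, -0.5, 0.1]
gripper_width: 85.5
grasp_force: 0.0
```

Call:
arm_command(rows=[[[0,0,0],[0,0,0]],[[0,0,0],[0,0,0]],[[0,0,0],[0,0,0]],[[0,0,0],[0,0,0]],[[0,0,0],[0,0,0]]], grip=0)

```text
clock: 13.75
position: [613.4, 294.8, 23.8]
ee_rot: [0.894, -0.448, 0.001, -0.002]
contact_force: [-0.3, 0.2, 4.9]
gripper_width: 22.0
grasp_force: 59.1
```

Call:
arm_command(rows=[[[0,0,0],[0,0,0]],[[0,0,0],[0,0,0]],[[0,0,0],[0,0,0]],[[0,0,0],[0,0,0]]])

```text
clock: 14.15
position: [613.4, 294.8, 23.8]
ee_rot: [0.894, -0.448, 0.001, -0.001]
contact_force: [-1.5, 0.6, 5.4]
gripper_width: 22.6
grasp_force: 59.2
```

```bash
python3 - <<'E'
from place import *
p,_=pose();t=target('v');print(t[:2].round(1),np.degrees(t[2])); d=np.degrees(p[3]); plan([(p[0],p[1],150,d),(t[0],t[1],150,d-36.5)])
E
```

```text
[534.6  54.2] 269.7421689921911
at [613.4 294.8  23.8] -53.2 t 14.15
[[0.0, -0.0, -0.5049], [0, 0, -0.0]] mm 126.0 deg 0.0
[[0.2909, 0.4144, -0.0], [0, 0, 0.1014]] mm 127.0 deg -18.3
[[0.406, 0.3025, -0.0], [0, 0, 0.1014]] mm 127.0 deg -18.2
```

Call:
arm_command(rows=[[[0,0,-0.1],[0,0,0]],[[0,0,-0.25],[0,0,0]],[[0,0,-0.4],[0,0,0]],[[0,0,-0.505],[0,0,0]],[[0,0,-0.505],[0,0,0]]])

```text
clock: 14.65
position: [614.6, 295.5, 153.3]
ee_rot: [0.894, -0.448, 0.003, -0.004]
contact_force: [1.4, 1.0, -0.1]
gripper_width: 22.1
grasp_force: 58.9
```

Call:
arm_command(rows=[[[0.07,0.1,0],[0,0,0.025]],[[0.15,0.21,0],[0,0,0.05]],[[0.22,0.31,0],[0,0,0.075]],[[0.291,0.414,0],[0,0,0.101]],[[0.291,0.414,0],[0,0,0.101]]])

```text
clock: 15.15
position: [570.5, 170.4, 146.7]
ee_rot: [0.811, -0.586, -0.001, 0.002]
contact_force: [-0.4, 0.3, -0.5]
gripper_width: 22.2
grasp_force: 59.0
```

Call:
arm_command(rows=[[[0.1,0.075,0],[0,0,0.025]],[[0.2,0.15,0],[0,0,0.05]],[[0.3,0.225,0],[0,0,0.075]],[[0.406,0.302,0],[0,0,0.101]],[[0.406,0.302,0],[0,0,0.101]]])

```text
clock: 15.65
position: [531.8, 51.2, 146.9]
ee_rot: [0.708, -0.706, -0.001, 0.001]
contact_force: [-0.8, 0.9, -1.0]
gripper_width: 22.5
grasp_force: 59.0
```

Call:
arm_command(rows=[[[0,0,0],[0,0,0]],[[0,0,0],[0,0,0]],[[0,0,0],[0,0,0]],[[0,0,0],[0,0,0]]])

```text
clock: 16.05
position: [534.1, 54.5, 147.6]
ee_rot: [0.71, -0.704, -0.0, 0.0]
contact_force: [-0.1, -0.5, -1.3]
gripper_width: 22.4
grasp_force: 59.0
```

```bash
python3 - <<'E'
from place import *
held('v',vis=-1.57,save='pics/h3.png'); f,p,im,P=held('v'); correct('v',f,p,[p[2],57])
E
```

```text
v z 137.6 err 0.011 fit [534.56  52.82] -89.47 tcp [534.1  54.5 147.6] -89.52 rel [ 0.5  -1.64] 0.06
v z 137.6 err 0.0136 fit [534.44  52.53] -89.47 tcp [534.   54.3 147.6] -89.54 rel [ 0.44 -1.78] 0.07
go [534.2  56. ] turn -0.79
at [533.9  54.2 147.6] -89.55 t 16.15
[[-0.0073, -0.0012, 0.0001], [0, 0, 0.0043]] mm 2.0 deg -0.8
[[-0.0, 0.0, 0.3625], [0, 0, -0.0]] mm 91.0 deg 0.0
```

Call:
arm_command(rows=[[[-0.007,-0.001,0],[0,0,0.004]],[[-0.007,-0.001,0.1],[0,0,0.004]],[[-0.007,-0.001,0.25],[0,0,0.004]],[[-0.007,-0.001,0.362],[0,0,0.004]],[[-0.007,-0.001,0.362],[0,0,0.004]]])

```text
clock: 16.65
position: [531.1, 54.5, 53.7]
ee_rot: [-0.705, 0.709, 0.002, -0.004]
contact_force: [-0.7, 0.3, -0.5]
gripper_width: 22.1
grasp_force: 59.0
```

Call:
arm_command(rows=[[[0,0,0],[0,0,0]],[[0,0,0],[0,0,0]],[[0,0,0],[0,0,0]],[[0,0,0],[0,0,0]],[[0,0,0],[0,0,0]]])

```text
clock: 17.15
position: [534.4, 55.5, 58.1]
ee_rot: [-0.705, 0.709, -0.0, 0.001]
contact_force: [-0.0, 0.4, -0.4]
gripper_width: 22.5
grasp_force: 59.0
```

```bash
python3 - <<'E'
from place import *
held('v',vis=-1.57); f,p,im,P=held('v',vis=-1.55,save='pics/h4.png'); correct('v',f,p,[p[2]])
E
```

```text
v z 48.1 err 0.0207 fit [534.64  53.78] -90.08 tcp [534.4  55.5  58.1] -90.32 rel [ 0.24 -1.72] 0.24
v z 47.9 err 0.0201 fit [534.88  54.4 ] -90.27 tcp [534.3  55.4  57.9] -90.33 rel [ 0.6  -1.03] 0.06
go [534.   55.3] turn 0.01
at [534.2  55.4  57.8] -90.32 t 17.25
[[0.0006, 0.0007, -0.0007], [0, 0, -0.0]] mm 0.0 deg 0.0
```

View pics/h4.png

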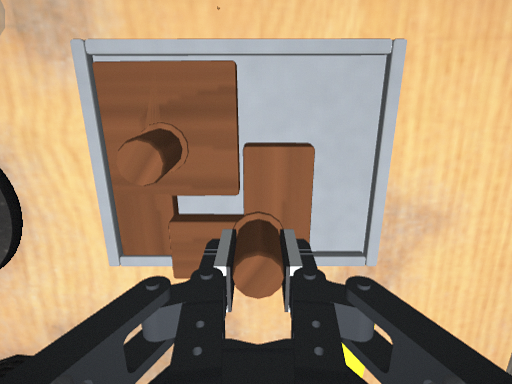

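The wrist view shows P flat in the left part of the tray. V hovers with a leg beside P (columns 243–313), and its other leg sits above the notch at (205,245). I'm lowering it.

Call:
arm_command(rows=[[[0,0,0.025],[0,0,0]],[[0,0,0.05],[0,0,0]],[[0,0,0.075],[0,0,0]],[[0,0,0.095],[0,0,0]],[[0,0,0.104],[0,0,0]]])

```text
clock: 17.75
position: [533.5, 55.2, 31.7]
ee_rot: [-0.705, 0.709, 0.0, -0.001]
contact_force: [-8.0, 1.3, 20.5]
gripper_width: 22.3
grasp_force: 61.4
```

Call:
arm_command(rows=[[[0,0,0],[0,0,0]],[[0,0,0],[0,0,0]],[[0,0,0],[0,0,0]]])

```text
clock: 18.05
position: [533.5, 55.2, 31.7]
ee_rot: [-0.705, 0.709, 0.0, -0.001]
contact_force: [-2.4, 0.1, 4.9]
gripper_width: 22.1
grasp_force: 59.7
```

```bash
python3 - <<'E'
from place import *
held('v',vis=-1.57,tol=4)
E
```

```text
v z 21.7 err 0.5253 fit [533.62  53.97] -90.26 tcp [533.5  55.2  31.7] -90.31 rel [ 0.09 -1.18] 0.06
```

Call:
arm_command(rows=[[[0,0,0],[0,0,0]],[[0,0,0],[0,0,0]],[[0,0,0],[0,0,0]],[[0,0,0],[0,0,0]]], grip=0.5)

```text
clock: 18.5
position: [534.1, 55.4, 31.1]
ee_rot: [-0.705, 0.709, 0.0, -0.0]
contact_force: [0.2, -0.7, 0.6]
gripper_width: 42.8
grasp_force: 0.0
```

Call:
arm_command(rows=[[[0,0,-0.05],[0,0,0]],[[0,0,-0.15],[0,0,0]],[[0,0,-0.3],[0,0,0]],[[0,0,-0.5],[0,0,0]],[[0,0,-0.65],[0,0,0]]])

```text
clock: 19.0
position: [534.7, 55.4, 197.9]
ee_rot: [-0.705, 0.709, -0.001, 0.002]
contact_force: [1.1, -0.5, 0.2]
gripper_width: 42.7
grasp_force: 0.0
```

```bash
python3 - <<'E'
from place import *
plan([(452,363.5,190,46)])
E
```

```text
at [534.7  55.4 197.9] -90.29 t 19.0
[[-0.3077, 0.0843, 0.0079], [0, 0, -0.1893]] mm 80.0 deg 34.1
[[-0.3021, -0.1026, 0.0079], [0, 0, -0.1893]] mm 80.0 deg 34.1
[[-0.1927, -0.2542, 0.0079], [0, 0, -0.1893]] mm 80.0 deg 34.1
[[-0.0172, -0.3185, 0.0079], [0, 0, -0.1893]] mm 80.0 deg 34.1
```

Call:
arm_command(rows=[[[-0.308,0.084,0.008],[0,0,-0.189]],[[-0.308,0.084,0.008],[0,0,-0.189]],[[-0.308,0.084,0.008],[0,0,-0.189]],[[-0.308,0.084,0.008],[0,0,-0.189]],[[-0.308,0.084,0.008],[0,0,-0.189]]], grip=1)

```text
clock: 19.5
position: [513.4, 132.8, 192.8]
ee_rot: [0.882, -0.472, 0.0, -0.0]
contact_force: [0.1, -0.6, -0.5]
gripper_width: 85.0
grasp_force: 0.0
```

Call:
arm_command(rows=[[[-0.302,-0.103,0.008],[0,0,-0.189]],[[-0.302,-0.103,0.008],[0,0,-0.189]],[[-0.302,-0.103,0.008],[0,0,-0.189]],[[-0.302,-0.103,0.008],[0,0,-0.189]],[[-0.302,-0.103,0.008],[0,0,-0.189]]])

```text
clock: 20.0
position: [493.0, 209.7, 190.3]
ee_rot: [0.981, -0.195, 0.0, -0.0]
contact_force: [-0.0, -0.6, -0.1]
gripper_width: 85.3
grasp_force: 0.0
```

Call:
arm_command(rows=[[[-0.193,-0.254,0.008],[0,0,-0.189]],[[-0.193,-0.254,0.008],[0,0,-0.189]],[[-0.193,-0.254,0.008],[0,0,-0.189]],[[-0.193,-0.254,0.008],[0,0,-0.189]],[[-0.193,-0.254,0.008],[0,0,-0.189]]])

```text
clock: 20.5
position: [472.5, 286.6, 188.1]
ee_rot: [0.995, 0.1, 0.0, -0.0]
contact_force: [-0.7, -0.6, 0.2]
gripper_width: 85.2
grasp_force: 0.0
```

Call:
arm_command(rows=[[[-0.017,-0.318,0.008],[0,0,-0.189]],[[-0.017,-0.318,0.008],[0,0,-0.189]],[[-0.017,-0.318,0.008],[0,0,-0.189]],[[-0.017,-0.318,0.008],[0,0,-0.189]],[[-0.017,-0.318,0.008],[0,0,-0.189]]])

```text
clock: 21.0
position: [452.2, 363.4, 185.9]
ee_rot: [0.923, 0.386, -0.0, 0.0]
contact_force: [-0.4, -0.4, -0.2]
gripper_width: 85.5
grasp_force: 0.0
```

Call:
arm_command(rows=[[[0,0,0],[0,0,0]],[[0,0,0],[0,0,0]],[[0,0,0],[0,0,0]]])

```text
clock: 21.3
position: [452.3, 363.3, 185.9]
ee_rot: [0.922, 0.387, 0.0, -0.0]
contact_force: [-0.1, -0.1, -0.2]
gripper_width: 85.2
grasp_force: 0.0
```

```bash
python3 - <<'E'
from place import *
im,P,o=measure('wrist',{'l':(451.5,363.5)},'pics/l1.png')
p,s=pose(); f,*_=held('l',drop=p[2]-13.8,c0=(451.5,363.5),tol=5,vis=np.radians(46))
plan([(f[0],f[1],22,np.degrees(f[2]))])
E
```

```text
l n 3923 board z 13.8 knob top [452.4 367.3  52.5] fit [451.8 365. ] 45.6 iou 0.868
l z 13.8 err 0.0045 fit [450.89 365.93] 45.68 tcp [452.3 363.4 185.9] 45.62 rel [-1.38  2.57] 0.06
at [452.2 363.4 185.9] 45.65 t 21.4
[[0.0034, -0.0108, 0.6556], [0, 0, -0.0001]] mm 164.0 deg 0.0
```

Call:
arm_command(rows=[[[-0.003,-0.01,0.17],[0,0,0]],[[-0.003,-0.01,0.34],[0,0,0]],[[-0.003,-0.01,0.51],[0,0,0]],[[-0.003,-0.01,0.64],[0,0,0]],[[-0.003,-0.01,0.652],[0,0,0]]])

```text
clock: 21.9
position: [447.7, 362.1, 18.5]
ee_rot: [0.922, 0.388, -0.004, 0.002]
contact_force: [-0.3, -0.5, 0.1]
gripper_width: 85.8
grasp_force: 0.0
```

Call:
arm_command(rows=[[[0,0,0],[0,0,0]],[[0,0,0],[0,0,0]],[[0,0,0],[0,0,0]],[[0,0,0],[0,0,0]],[[0,0,0],[0,0,0]]], grip=0)

```text
clock: 22.4
position: [450.5, 365.7, 24.6]
ee_rot: [0.921, 0.389, 0.001, -0.001]
contact_force: [-0.1, 0.1, 6.7]
gripper_width: 22.2
grasp_force: 58.6
```

Call:
arm_command(rows=[[[0,0,0],[0,0,0]],[[0,0,0],[0,0,0]],[[0,0,0],[0,0,0]],[[0,0,0],[0,0,0]]])

```text
clock: 22.8
position: [450.5, 365.7, 24.6]
ee_rot: [0.921, 0.389, 0.001, -0.001]
contact_force: [-0.7, -1.1, 6.9]
gripper_width: 21.8
grasp_force: 58.6
```

```bash
python3 - <<'E'
from place import *
p,_=pose();t=target('l');print(t[:2].round(1),np.degrees(t[2])); d=np.degrees(p[3]); plan([(p[0],p[1],150,d),(t[0],t[1]+1.7,150,d-135.9)])
E
```

```text
[486.2  18.8] 269.7421689921911
at [450.5 365.7  24.6] 45.78 t 22.8
[[0.0, 0.0, -0.5014], [0, 0, -0.0]] mm 125.0 deg 0.0
[[-0.2225, 0.2663, -0.0], [0, 0, 0.1888]] mm 87.0 deg -34.0
[[-0.0357, 0.3452, -0.0], [0, 0, 0.1888]] mm 87.0 deg -34.0
[[0.1633, 0.3062, -0.0], [0, 0, 0.1888]] mm 87.0 deg -34.0
[[0.3066, 0.1627, -0.0], [0, 0, 0.1888]] mm 87.0 deg -34.0
```

Call:
arm_command(rows=[[[0,0,-0.1],[0,0,0]],[[0,0,-0.25],[0,0,0]],[[0,0,-0.4],[0,0,0]],[[0,0,-0.5],[0,0,0]],[[0,0,-0.5],[0,0,0]]])

```text
clock: 23.3
position: [451.4, 366.6, 152.4]
ee_rot: [0.921, 0.389, 0.004, -0.002]
contact_force: [0.8, 0.8, -0.8]
gripper_width: 22.2
grasp_force: 58.8
```

Call:
arm_command(rows=[[[-0.05,0.06,0],[0,0,0.04]],[[-0.1,0.12,0],[0,0,0.08]],[[-0.15,0.18,0],[0,0,0.12]],[[-0.2,0.24,0],[0,0,0.16]],[[-0.223,0.266,0],[0,0,0.189]]])

```text
clock: 23.8
position: [457.5, 276.3, 146.5]
ee_rot: [0.995, 0.099, -0.001, 0.001]
contact_force: [0.3, -0.1, -1.0]
gripper_width: 22.1
grasp_force: 58.8
```

Call:
arm_command(rows=[[[-0.01,0.07,0],[0,0,0.04]],[[-0.02,0.14,0],[0,0,0.08]],[[-0.03,0.21,0],[0,0,0.12]],[[-0.036,0.28,0],[0,0,0.16]],[[-0.036,0.345,0],[0,0,0.189]]])

```text
clock: 24.3
position: [466.2, 190.8, 146.7]
ee_rot: [0.981, -0.196, -0.001, 0.001]
contact_force: [-0.6, 0.1, -2.1]
gripper_width: 22.5
grasp_force: 58.7
```

Call:
arm_command(rows=[[[0.03,0.06,0],[0,0,0.04]],[[0.06,0.12,0],[0,0,0.08]],[[0.1,0.18,0],[0,0,0.12]],[[0.13,0.24,0],[0,0,0.16]],[[0.163,0.306,0],[0,0,0.189]]])

```text
clock: 24.8
position: [475.1, 105.0, 146.7]
ee_rot: [0.881, -0.474, -0.001, 0.001]
contact_force: [-0.7, 0.1, -1.1]
gripper_width: 22.3
grasp_force: 58.7
```

Call:
arm_command(rows=[[[0.06,0.03,0],[0,0,0.04]],[[0.12,0.06,0],[0,0,0.08]],[[0.19,0.1,0],[0,0,0.12]],[[0.25,0.13,0],[0,0,0.16]],[[0.307,0.163,0],[0,0,0.189]]])

```text
clock: 25.3
position: [483.7, 18.5, 146.7]
ee_rot: [-0.703, 0.711, 0.001, -0.001]
contact_force: [1.1, -0.4, -0.4]
gripper_width: 22.3
grasp_force: 58.7
```

Call:
arm_command(rows=[[[0,0,0],[0,0,0]],[[0,0,0],[0,0,0]],[[0,0,0],[0,0,0]],[[0,0,0],[0,0,0]]])

```text
clock: 25.7
position: [484.6, 20.1, 147.7]
ee_rot: [-0.706, 0.709, 0.0, -0.0]
contact_force: [0.2, 0.6, -1.2]
gripper_width: 22.2
grasp_force: 58.8
```

```bash
python3 - <<'E'
from place import *
held('l',vis=-1.57,save='pics/h5.png'); f,p,im,P=held('l'); correct('l',f,p,[p[2],57])
E
```

```text
l z 136.7 err 0.0054 fit [484.99  20.1 ] -90.29 tcp [484.6  20.1 147.7] -90.24 rel [0.44 0.04] -0.05
l z 136.8 err 0.0061 fit [484.94  19.98] -90.34 tcp [484.6  20.1 147.7] -90.25 rel [ 0.35 -0.08] -0.1
go [485.8  18.8] turn 0.09
at [484.6  20.  147.8] -90.26 t 25.8
[[0.0047, -0.0049, 0.0002], [0, 0, -0.0005]] mm 2.0 deg 0.1
[[-0.0, 0.0, 0.3628], [0, 0, -0.0]] mm 91.0 deg 0.0
```

Call:
arm_command(rows=[[[0.005,-0.004,0],[0,0,0]],[[0.005,-0.004,0.1],[0,0,0]],[[0.005,-0.004,0.25],[0,0,0]],[[0.005,-0.004,0.362],[0,0,0]],[[0.005,-0.004,0.362],[0,0,0]]])

```text
clock: 26.3
position: [482.8, 17.4, 54.1]
ee_rot: [-0.705, 0.709, 0.002, -0.004]
contact_force: [-0.1, -0.9, -1.8]
gripper_width: 22.5
grasp_force: 59.0
```

Call:
arm_command(rows=[[[0,0,0],[0,0,0]],[[0,0,0],[0,0,0]],[[0,0,0],[0,0,0]],[[0,0,0],[0,0,0]],[[0,0,0],[0,0,0]]])

```text
clock: 26.8
position: [486.0, 18.4, 58.1]
ee_rot: [-0.705, 0.709, -0.0, 0.001]
contact_force: [0.3, -0.5, -1.9]
gripper_width: 22.4
grasp_force: 59.0
```

```bash
python3 - <<'E'
from place import *
held('l',vis=-1.57,drop=11,tol=5); f,p,im,P=held('l',vis=-1.55,drop=11,tol=5,save='pics/h6.png'); correct('l',f,p,[p[2]])
E
```

```text
l z 47.1 err 0.0321 fit [486.47  18.43] -90.29 tcp [486.   18.4  58.1] -90.32 rel [0.44 0.04] 0.02
l z 46.9 err 0.03 fit [486.31  18.56] -90.22 tcp [485.9  18.4  57.9] -90.32 rel [0.4  0.21] 0.1
go [485.8  18.6] turn -0.04
at [485.8  18.3  57.7] -90.32 t 26.9
[[-0.001, 0.0002, -0.0006], [0, 0, 0.0002]] mm 0.0 deg -0.0
```

View pics/h6.png

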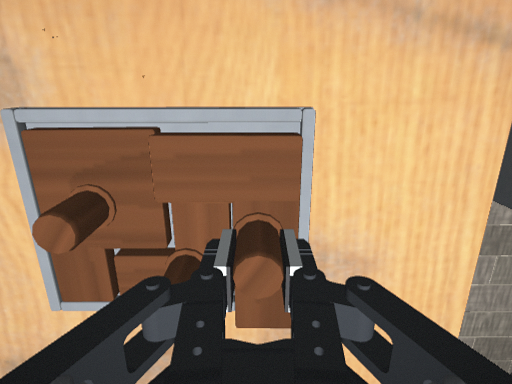

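The wrist view shows P and V flat in the tray and L hovering over its free cells, with its foot at (225,165) and its bar at (265,250). I'm lowering it.

Call:
arm_command(rows=[[[0,0,0.025],[0,0,0]],[[0,0,0.05],[0,0,0]],[[0,0,0.07],[0,0,0]],[[0,0,0.09],[0,0,0]],[[0,0,0.1],[0,0,0]]])

```text
clock: 27.4
position: [485.2, 18.1, 32.5]
ee_rot: [-0.705, 0.709, 0.0, -0.001]
contact_force: [-8.7, 2.7, 24.3]
gripper_width: 22.2
grasp_force: 61.8
```

Call:
arm_command(rows=[[[0,0,0],[0,0,0]],[[0,0,0],[0,0,0]],[[0,0,0],[0,0,0]]])

```text
clock: 27.7
position: [485.2, 18.1, 32.6]
ee_rot: [-0.705, 0.709, 0.0, -0.001]
contact_force: [-3.3, 0.9, 5.4]
gripper_width: 22.3
grasp_force: 59.7
```

```bash
python3 - <<'E'
from place import *
held('l',vis=-1.57,drop=11,tol=4)
E
```

```text
l z 21.6 err 0.4751 fit [485.41  18.21] -90.11 tcp [485.2  18.1  32.6] -90.31 rel [0.19 0.09] 0.2
```

Board top is at 21.6 mm, which puts it on the tray floor. I'll release, lift off and check.

Call:
arm_command(rows=[[[0,0,0],[0,0,0]],[[0,0,0],[0,0,0]],[[0,0,0],[0,0,0]],[[0,0,0],[0,0,0]]], grip=0.5)

```text
clock: 28.15
position: [485.8, 18.3, 32.2]
ee_rot: [-0.705, 0.709, -0.0, 0.0]
contact_force: [-0.3, 0.7, 0.3]
gripper_width: 42.7
grasp_force: 0.0
```

Call:
arm_command(rows=[[[0,0,-0.05],[0,0,0]],[[0,0,-0.15],[0,0,0]],[[0,0,-0.3],[0,0,0]],[[0,0,-0.5],[0,0,0]],[[0,0,-0.65],[0,0,0]]])

```text
clock: 28.65
position: [486.2, 18.2, 197.6]
ee_rot: [-0.705, 0.709, -0.001, 0.001]
contact_force: [0.1, 0.2, -0.3]
gripper_width: 42.9
grasp_force: 0.0
```

Call:
arm_command(rows=[[[0,0,0],[0,0,0]],[[0,0,0],[0,0,0]],[[0,0,0],[0,0,0]]])

```text
clock: 28.95
position: [484.7, 18.0, 193.5]
ee_rot: [-0.705, 0.709, 0.001, -0.001]
contact_force: [1.1, -0.3, 0.0]
gripper_width: 42.8
grasp_force: 0.0
```

```bash
python3 - <<'E'
from place import *
im,P=cloud('wrist'); cv2.imwrite('pics/end.png',im); S=P.reshape(-1,3); B=im.reshape(-1,3).astype(int)
F={'p':(590.6,10.3,np.radians(90.1)),'v':(533.6,54,np.radians(-90.3)),'l':(485.4,18.2,np.radians(-90.1))}
for k,(x,y,a) in F.items():
    c,s=np.cos(a),np.sin(a); d=S[:,:2]-[x,y]; q=d@np.array([[c,-s],[s,c]])
    m=np.zeros(len(q),bool)
    for r in SH[k]: lo,hi=r.min(0)+5,r.max(0)-5; m|=((q>lo)&(q<hi)).all(1)
    kn=(np.linalg.norm(d,axis=1)<22)&(S[:,2]>57)&(S[:,2]<66); m&=(S[:,2]<28)&(np.linalg.norm(q,axis=1)>18)
    n=np.linalg.lstsq(np.c_[S[m,:2]-[x,y],np.ones(m.sum())],S[m,2],rcond=None)[0]
    print(k,m.sum(),'z at knob',n[2].round(1),'tilt rad',n[:2].round(3),'z pct',np.percentile(S[m,2],[2,50,98]).round(1),'knob top',S[kn].mean(0).round(1))
print(arm.read_state()['contact_force'],arm.read_state()['clock'])
E
```

```text
p 4043 z at knob 21.7 tilt rad [-0.001 -0.   ] z pct [20.2 21.7 23.1] knob top [589.1   9.6  61. ]
v 1520 z at knob 21.7 tilt rad [-0.001 -0.   ] z pct [20.3 21.7 23.1] knob top [533.5  53.7  61.1]
l 2856 z at knob 21.8 tilt rad [-0.001 -0.   ] z pct [20.3 21.8 23.3] knob top [485.7  17.8  61.3]
[-0.77028677  1.00422352 -0.52366565] 29.0
```

View pics/end.png

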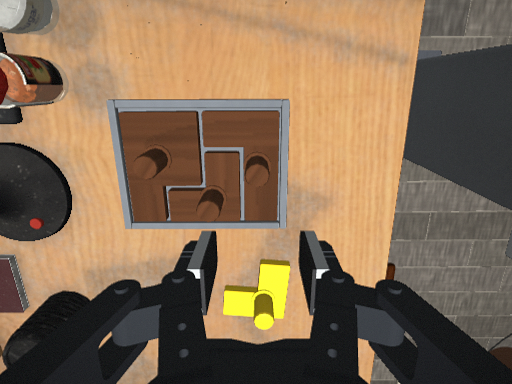

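The final view shows all three pieces flat in the tray with even gaps: P's knob at (152,162), V's at (210,203) and L's at (257,170). The gripper is clear and the yellow V is untouched.

```bash
python3 -c "
from bench import arm
print(arm.job_done())"
```

```text
the job is handed in; nothing more can be done
None
```

All three puzzle pieces lie flat on the tray floor (measured tilt about 0.001 rad) and are released, the jars, cup and yellow look-alike were not touched, and I handed the job in at about 29 s of the 61 s; no verdict was shown.

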